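# Load the check weight on the balance with cross-lock tongs

### The job

Check the balance: take the self-closing tongs from their rest by squeezing the handles, put the open jaws around the neck of the largest check weight and let them close under its knob, then lift it and set it down upright and gently on the middle of the balance pan. Squeeze to let it go and hang the tongs back on their rest. Never touch a weight with the gripper itself, and leave the other weights, the jar and the beaker where they are.

Things in the scene. Friction and masses are not known exactly. Their poses are not given: they have to be found in the camera images.
- tongs: Upright steel cross-lock tongs, 168 mm tall, 0.17 kg, hung on the rest at the start. Origin: midway between the jaws, level with their undersides; z up along the tongs, x the direction in which jaws and handles move, y along the crossbar. A black guide block 42 x 26 mm (78 to 98 mm up) carries a flat crossbar 18 (x) x 94 (y) x 6 mm, 85 to 91 mm above the origin.
- handles (a point): Good grasp point: between the two handle plates, 140 mm above the tongs' origin. Plates 106 to 168 mm above the origin, 24 mm wide in y, 6 mm thick, always upright and parallel; 62 mm over their outer faces when free, 34 mm fully squeezed (hard stop). Springs push out with about 10 N on each handle free, 17 N fully squeezed, so part-squeezed handles stay firmly held.
- jaws (a point): Mid-thickness point between the jaws, 3 mm above the tongs' origin. Gap between jaws = 76 mm minus width over the handles: 14 mm free, 42 mm fully squeezed. Handles slackened to 52-58 mm: jaws are under the knob and the tongs still held; let go fully, they are not held. Each jaw: a toe 6 mm thick, 34 mm wide in y, reaching 12 mm inward from a leg 6 mm thick, 68 mm tall.
- tong_a (a joint): How far each handle is squeezed inward, m: 0 = free (jaws 14 mm apart), 0.014 = fully squeezed (jaws 42 mm apart).
- crossbar (a point): Centre of the underside of the tongs' crossbar, 85 mm above the tongs' origin.
- rest: Fixed tongs rest, left or right of the robot: grey base 100 x 120 x 8 mm, two aluminium posts at y = -37 and +37 mm, 10 mm thick. The crossbar lies across the posts' flat tops between flared lips (about 25 mm apart at the foot, 44 mm at the top, 127 mm above the table); the jaws hang 25 mm above the table. Origin: base centre on the table; x, y match those of the hung tongs.
- saddle (a point): Middle between the two post tops of the rest, 110 mm above the table, where the underside centre of the crossbar lies when hung.
- weight_large: The largest of three steel check weights, 0.5 kg, loose, standing upright, 76 mm tall. Origin: centre of its underside. Body 44 mm in diameter from 0 to 44 mm; neck 16 mm in diameter from 44 to 62 mm; knob 30 mm in diameter from 62 to 76 mm.
- weight_medium: Medium check weight of the same shape, 50 mm tall, 34 mm in diameter, 0.2 kg. Leave alone. Origin: centre of its underside.
- weight_small: Small check weight, 38 mm tall, 28 mm in diameter, 0.1 kg. Leave alone. Origin: centre of its underside.
- balance: Fixed low balance: white housing 250 x 190 mm, 50 mm high, round steel pan 140 mm in diameter standing on top of it, 62 mm above the table, display strip at the front (-x). Origin on the table; the pan's centre is 30 mm from it along its +x. It may stand to the robot's right or left.
- pan (a point): Centre of the upper face of the balance pan, 62 mm above the table.
- amber_jar: Amber glass jar, 72 mm in diameter, 120 mm tall, a bystander. Origin: centre of its underside.
- beaker: Empty beaker, 68 mm in diameter, 85 mm tall, a bystander. Origin: centre of its underside.
There are look-alikes about, which are no part of the job. What is shaped like the weight_large but orange or purple is not meant.

How it is judged:
On the way, in this order (a step that is already met when the one before it is completed fails the run):
1. the largest weight hangs in the jaws of the held tongs, clear of the table (height (world z) of weight_large above 0.015 m and contact force between tongs and weight_large above 1.5 N and contact force between the fingers and tongs above 2 N and contact force between weight_large and balance below 0.1 N), for 0.2 s.
2. it stands upright and still on the middle of the pan, let go by the tongs, which are squeezed open (contact force between weight_large and balance above 2 N and distance between weight_large and pan below 0.02 m and angle between weight_large's own z axis and vertical below 0.05 rad and contact force between tongs and weight_large below 0.1 N and linear speed of weight_large below 0.02 m/s and value of joint tong_a above 0.008 m), for 0.2 s.
At the end, for the whole second after the job is handed in: The largest weight stands upright and still on the pan, its centre within 20 mm of the pan's centre; the tongs hang still and upright (within 7 degrees) on the rest, crossbar lying across both posts, its middle within 15 mm of the rest's middle (distance between weight_large and pan below 0.02 m and angle between weight_large's own z axis and vertical below 0.05 rad and linear speed of each of weight_large, tongs below 0.02 m/s and distance between crossbar and saddle below 0.015 m and angle between tongs's own z axis and vertical below 0.12 rad and angle between the y axis of tongs and the y axis of rest, either way round below 0.25 rad and contact force between tongs and rest above 0.5 N); the robot touches nothing.
It fails at once if the gripper touches a weight (contact force between any of the fingers, the arm and weight_large above 0.5 N or contact force between any of the fingers, the arm and weight_medium above 0.5 N or contact force between any of the fingers, the arm and weight_small above 0.5 N).
It fails at once if the weight is dropped or pressed hard on the balance (over 60 N) (contact force between weight_large and balance above 60 N).
It fails at once if another weight, the jar or the beaker is moved more than 15 mm (distance of any of weight_medium, weight_small, amber_jar, beaker from where it was at the start of the episode above 0.015 m).
It also fails if it takes over 64 s, if anything falls off the work surface, if the arm or the gripper's body presses on something with over 40 N, if the wrist force passes 120 N, or if a joint passes its speed limit or range.

### The arm

A 6-joint arm with a two-finger parallel gripper is mounted at the origin on the work surface. World frame = base frame: x ahead of the robot, y to its left, z up, the work surface at z = 0. Lengths are in m, angles in rad, forces in N, time in s.
With the tool pointing down it reaches from about 0.3 to 0.75 m from the base axis. Payload 8.5 kg.
Tool frame: the origin (TCP) lies midway between the tips of the shut fingers; the grasp point (between the pads) lies behind it (arm.tcp_to_grasp is the y of the grasp point in the tool frame, in m); y points along the fingers, z is the direction in which the jaws open and shut, and the axes are right-handed (so a half turn about y gives the same grasp; the last joint's range is limited). The gripper opens to 85 mm and grips with 20 to 120 N. Pads are 22 mm wide; open, the fingers measure 114 mm over their backs; the gripper's body (76 mm by 85 mm) begins 54 mm behind the grasp point. The pads swing forward as they close: fully open they stand 13 mm farther back than shut.
Start: joints at [-1.379, 0.381, 1.297, -0, 1.464, -0.215], TCP at [0.218, -0.505, 0.231] pointing down, gripper open.
Joint ranges: [-3.11, 3.11], [-0.89, 2.33], [0.22, 2.48], [-1.42, 4.56], [0.17, 2.85], [-2.88, 2.88]. Speed limits (rad/s): [2.39, 2.39, 3.14, 3.14, 3.14, 3.14].

### API

Orientations are given as [roll, pitch, yaw] about the fixed x, y, z axes, in that order (R = Rz(yaw) Ry(pitch) Rx(roll)).
In Python, from cell import arm gives the robot as it stands.
- The arm moves only by the shell command python3 -m jog 'ROWS' [FORCE]. ROWS is JSON, a list of rows, each a list of 7 numbers: the turn, a rotation vector about the tool's x, y, z in degrees, then the shift along the tool's x, y, z in mm, then the opening, from -1 (shut) to 1 (fully open), so that 0 is half open. In form: [[ax, ay, az, tx, ty, tz, claw], ...]. A call has 1 to 10 rows; each row is the pose to reach, as a shift and turn from the pose commanded when the call began, along the tool's axes at that moment; what a row does not reach only later rows make up. A row lasts 1/12 s, in which the tool goes at most 41.7 mm and 7.16 degrees, less where a joint would pass 70% of its speed; a pose out of reach is approached as far as the arm can. A call with a gripper value outside its range is refused whole. The fingers move at their own pace and stop on an object; FORCE is the grip in N (left out, the last holds). Time passes only in rows, so rows that repeat a pose let the fingers close. It gives the time, the measured TCP pose, the force and the opening at its end, in the units of the state.
- arm.state(): the state, without advancing time (a new reading comes with each control period).
- arm.camera(name): name is "scene" or "top" or "wrist"; returns a dict with "image" (384x512x3 uint8, red, green, blue), "camera_matrix" (3x3 intrinsics, pixels), "k1" (the pictures are not rectified: a ray, as slopes to the right and down, at radius r is drawn at 1 + k1 r^2 times it, then the intrinsics apply), "R" (3x3) and "t" (3): a world point X has camera coordinates R X + t. Camera axes: x right, y down, z forward; pixel columns grow to the right and rows downward; lengths in m; the calibration is good to about 2 mm. A picture is of the moment at which its call begins. There is no depth.
- arm.finish_job(): hands the job in, once; it reports no verdict.
The state is a dict: "time": time; "joint_pos": joint angles; "joint_vel": joint speeds; "joint_efforts": joint torques, N m; "eef_pos": TCP position; "tool_rot": TCP orientation; "force": force on the tool from outside, world axes, zero at the start; "wrist_torque": the same for the moment, N m; "finger_gap": finger opening in m.
Only numpy, scipy, OpenCV 4.12 (cv2) and the standard library are available. Lean on these libraries where they do the work, as an engineer would, in place of code of your own. Each camera call takes 0.05 s, during which the arm holds its last target. There are 200 camera calls.

## Working session

There is one attempt and no reset: what is moved stays moved. The work goes in short steps, Python scripts to look and compute and a shell command to move; the robot and the scene stay as the last step left them, time stands still between calls to the robot, and variables do not carry over. Pictures are saved under pics/ and viewed, about 8 in all and at most 12, crops included, and the job is handed in when it is done.

```bash
mkdir -p pics; ls; cat > h.py <<'E'
import numpy as np, cv2
from cell import arm
from scipy.spatial.transform import Rotation as Ro
def snap(n,f):
    c=arm.camera(n); cv2.imwrite(f,c["image"][:,:,::-1]); return c
def ray(c,u,v):
    K=np.array(c["camera_matrix"]);d=np.array([(u-K[0,2])/K[0,0],(v-K[1,2])/K[1,1]]);s=d.copy()
    for _ in range(20): s=d/(1+c["k1"]*(s@s))
    R=np.array(c["R"]);t=np.array(c["t"]);return -R.T@t,R.T@np.r_[s,1]
def at(c,u,v,z):
    o,d=ray(c,u,v);return o+d*(z-o[2])/d[2]
def px(c,X):
    p=np.array(c["R"])@np.array(X)+np.array(c["t"]);s=p[:2]/p[2];s=s*(1+c["k1"]*(s@s));K=np.array(c["camera_matrix"])
    return np.array([K[0,0]*s[0]+K[0,2],K[1,1]*s[1]+K[1,2]])
E
python3 - <<'E'
from h import *
import pickle
d={n:snap(n,f'pics/{n}0.png') for n in("scene","top")}
pickle.dump(d,open('c0.pkl','wb'))
for n,c in d.items(): print(n,np.round(-np.array(c["R"]).T@np.array(c["t"]),3))
s=arm.state();print(s,arm.tcp_to_grasp)
a,b=[cv2.imread(f'pics/{n}0.png') for n in("scene","top")]
E
```

```text
pics
scene [0.922 0.558 0.887]
top [0.411 0.002 1.074]
{'time': 0.1, 'joint_pos': array([-1.37929696e+00,  3.81120598e-01,  1.29819257e+00, -1.74554139e-05,
        1.46358159e+00, -2.15286898e-01]), 'joint_vel': array([-2.14849115e-04, -8.71604928e-05, -3.91205825e-04, -1.26416842e-03,
       -9.21914365e-04,  6.56004255e-04]), 'joint_efforts': array([ 4.16946423e-03, -4.49221158e+01, -2.31655151e+01, -1.05510364e-04,
        3.64455758e-03, -2.24223925e-06]), 'eef_pos': array([ 0.21756047, -0.50484622,  0.23077526]), 'tool_rot': array([-1.57207209e+00,  2.61214725e-04, -2.73480467e+00]), 'force': array([ 0.30456586,  0.86982476, -0.13303346]), 'wrist_torque': array([-0.01377517, -0.00643095,  0.00281454]), 'finger_gap': 0.08534112828794789} -0.0187
```

View pics/scene0.png

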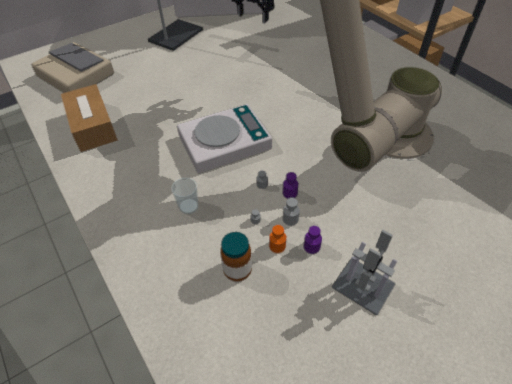

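View pics/top0.png

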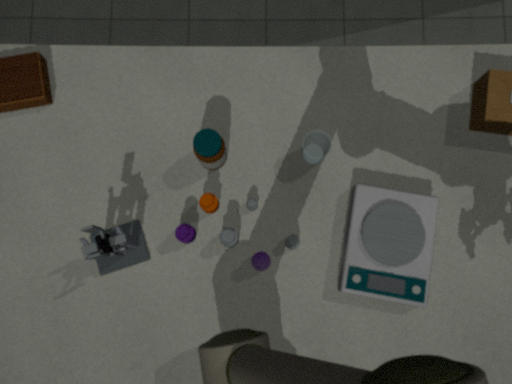

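Scene view: the steel large-weight candidate is at scene (291,211) / top (229,237). Things it could be confused with:
- purple at scene (290,186) / top (262,261)
- purple at scene (313,240) / top (186,233)
- orange at scene (278,239) / top (209,203)
- steel medium at scene (262,180) / top (292,241)
- steel small at scene (256,216) / top (252,204)

The rest with the tongs is at top (118,245) and the balance pan at top (393,232). I'll check the choice in one close crop.

```bash
python3 - <<'E'
from h import *
a,b=[cv2.imread(f'pics/{n}0.png') for n in("scene","top")]
A=cv2.resize(a[150:320,230:410],(400,378),interpolation=3)
B=cv2.resize(b[180:290,70:310],(800,367),interpolation=3)
C=cv2.resize(b[180:310,335:445],(400,473),interpolation=3)[:378]
cv2.imwrite('pics/crop.png',cv2.resize(np.vstack([np.hstack([A,C[:378]]),B[:,:800]]),(640,596)) if 0 else np.vstack([np.hstack([A,C])[:233+0] if 0 else cv2.resize(np.hstack([A,C]),(800,378))[:378],B])[:745])
im=cv2.imread('pics/crop.png');cv2.imwrite('pics/crop.png',cv2.resize(im,(640,596)))
cv2.imwrite('pics/cropA.png',np.vstack([cv2.resize(b[190:290,70:310],(720,300),interpolation=3),np.hstack([cv2.resize(a[160:310,240:400],(320,300),interpolation=3),cv2.resize(b[175:305,335:445],(254,300),interpolation=3),np.zeros((300,146,3),np.uint8)])]))
E
```

```text
(no output)
```

View pics/cropA.png

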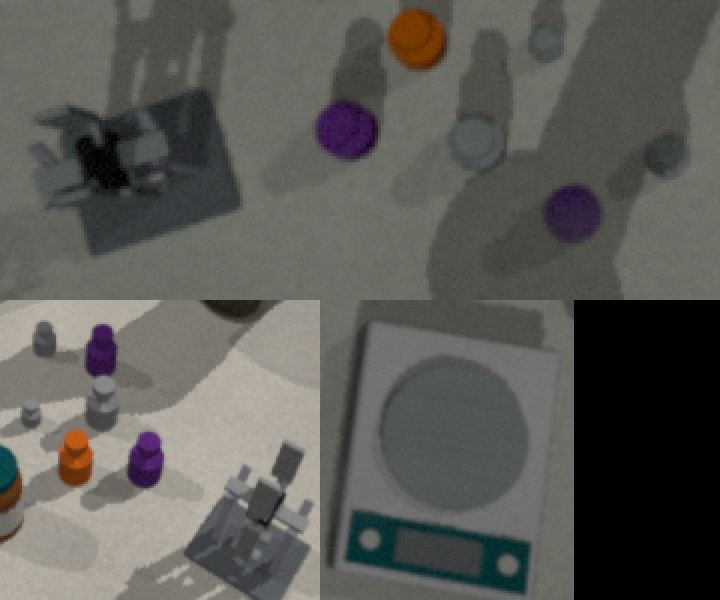

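The crop confirms it: the grey steel large weight is at top (229,237), between two purple ones and the orange one. The tongs are on the rest, with base corners at top (140,220), (150,259) and (101,275). Next I compute positions.

```bash
python3 - <<'E'
from h import *
import pickle
d=pickle.load(open('c0.pkl','rb'));c=d['top'];s=d['scene']
T=lambda u,v:(70+u/3,190+v/3)
P=[at(c,*T(*p),.008) for p in((210,90),(240,206),(93,255))]
P=np.array(P);print(np.round(P,4),np.linalg.norm(P[0]-P[1]),np.linalg.norm(P[2]-P[1]))
o=(P[0]+P[2])/2;x=P[0]-P[1];yd=P[2]-P[1];print('rest',o,np.degrees(np.arctan2(x[1],x[0])),np.degrees(np.arctan2(yd[1],yd[0])))
print('pan',at(c,393.4,232.6,.062))
for n,p,z in(('L',(477,141),.035),('orange',(417,39),.05),('pur1',(347,129),.05),('pur2',(573,213),.05),('small',(545,42),.025),('med',(667,154),.03)): print(n,np.round(at(c,*T(*p),z),3))
print('L scene knob top',at(s,291.5,202,.074), 'bottom body', at(s,291.5,218,.01))
print('handles scene',at(s,240+289/2,160+150/2,.160),at(s,240+265/2,160+190/2,.16))
print('jar',at(c,208,150,.06),'beaker',at(c,314,145,.04))
for n in d: print(n, px(d[n],[.3,.1,.0]))
E
```

```text
[[0.5335 0.283  0.008 ]
 [0.4431 0.2554 0.008 ]
 [0.406  0.366  0.008 ]] 0.09445617604377077 0.11673253322468831
rest [0.46973647 0.32449387 0.008     ] 16.9796570819301 108.56186053214418
pan [ 0.50108545 -0.29577134  0.062     ]
L [0.492 0.071 0.035]
orange [0.568 0.116 0.05 ]
pur1 [0.499 0.168 0.05 ]
pur2 [ 0.437 -0.003  0.05 ]
small [0.57  0.019 0.025]
med [ 0.483 -0.075  0.03 ]
L scene knob top [0.49304183 0.07177528 0.074     ] bottom body [0.49284135 0.07693835 0.01      ]
handles scene [0.43066446 0.31033363 0.16      ] [0.4872843  0.33110591 0.16      ]
jar [0.69027772 0.12009505 0.06      ] beaker [ 0.70824202 -0.12691823  0.04      ]
scene [349.92818757 193.81874963]
top [215.88248349 322.24189957]
```

```bash
cat >> h.py <<'E'
def go(p,ang):
    "rows numbers to bring TCP to p, pointing down, tool z at world heading ang (deg)"
    s=arm.state();R=Ro.from_euler('xyz',s['tool_rot']);a=np.radians(ang)
    z=np.array([np.cos(a),np.sin(a),0]);y=np.array([0,0,-1.]);x=np.cross(y,z)
    T=Ro.from_matrix(np.c_[x,y,z])
    print('turn',np.round(np.degrees((R.inv()*T).as_rotvec()),2),'shift',np.round(R.inv().apply(np.array(p)-s['eef_pos'])*1000,1))
E
python3 - <<'E'
from h import *
go([.468,.323,.31],18)
E
```

```text
turn [ 5.000e-02 -8.469e+01 -7.000e-02] shift [-557.6  -78.2 -661.3]
```

```bash
python3 -m jog '[[0,-84.7,0,-558,-78,-661,1],[0,-84.7,0,-558,-78,-661,1],[0,-84.7,0,-558,-78,-661,1],[0,-84.7,0,-558,-78,-661,1],[0,-84.7,0,-558,-78,-661,1],[0,-84.7,0,-558,-78,-661,1],[0,-84.7,0,-558,-78,-661,1],[0,-84.7,0,-558,-78,-661,1],[0,-84.7,0,-558,-78,-661,1],[0,-84.7,0,-558,-78,-661,1]]'; python3 -c "
from h import *
go([.468,.323,.31],18)"
```

```text
time: 0.93
eef_pos: [0.3378, -0.106, 0.2689]
tool_rot: [-1.571, 0.0, -1.479]
force: [1.8, -0.0, -0.4]
finger_gap: 0.0854
turn [ -0.   -12.76  -0.  ] shift [-415.3  -41.1  168.8]
```

```bash
python3 -m jog '[[0,-12.5,0,-415,-41,169,1],[0,-12.5,0,-415,-41,169,1],[0,-12.5,0,-415,-41,169,1],[0,-12.5,0,-415,-41,169,1],[0,-12.5,0,-415,-41,169,1],[0,-12.5,0,-415,-41,169,1],[0,-12.5,0,-415,-41,169,1],[0,-12.5,0,-415,-41,169,1],[0,-12.5,0,-415,-41,169,1],[0,-12.5,0,-415,-41,169,1]]'; python3 -c "
from h import *
go([.468,.323,.31],18)"
```

```text
time: 1.77
eef_pos: [0.4608, 0.2907, 0.3066]
tool_rot: [-1.571, -0.0, -1.266]
force: [0.9, -0.5, 0.6]
finger_gap: 0.0855
turn [ 0.03 -0.54  0.01] shift [-28.7  -3.5  16.6]
```

```bash
python3 -m jog '[[0,-0.5,0,-29,-3.5,16.6,1],[0,-0.5,0,-29,-3.5,16.6,1],[0,-0.5,0,-29,-3.5,16.6,1],[0,-0.5,0,-29,-3.5,16.6,1]]'; python3 - <<'E'
from h import *
import pickle
s=arm.state();print(s['eef_pos'],s['joint_pos'])
c=snap('wrist','pics/w1.png');t=snap('top','pics/t1.png');q=snap('scene','pics/s1.png');pickle.dump((c,t,q),open('c1.pkl','wb'))
R=np.array(c['R']);print(-R.T@np.array(c['t']),R)
im=np.hstack([cv2.imread('pics/w1.png'),cv2.resize(cv2.imread('pics/s1.png')[200:328,320:416],(288,384))]);cv2.imwrite('pics/v1.png',im)
E
```

```text
time: 2.1
eef_pos: [0.4678, 0.3206, 0.3097]
tool_rot: [-1.572, -0.0, -1.258]
force: [0.5, -0.9, -0.2]
finger_gap: 0.0855
[0.46779413 0.32055865 0.30973661] [ 3.92176621e-01  3.71595822e-01  1.08764171e+00 -2.72075754e-04
  1.68356664e+00  7.92194317e-02]
[0.44553396 0.38862976 0.45408689] [[ 9.51400352e-01  3.07956059e-01 -6.60144960e-04]
 [ 2.95717372e-01 -9.12987587e-01  2.81078106e-01]
 [ 8.59570016e-02 -2.67613025e-01 -9.59684668e-01]]
```

View pics/v1.png

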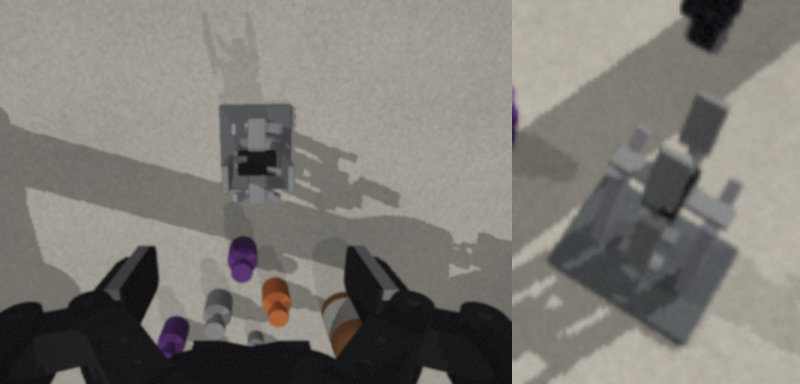

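Wrist view: the rest base spans columns 220–293, rows 104–195, with the guide block at (257,162). I'll overlay the model to correct the pose.

```bash
cat >> h.py <<'E'
def tongs(c,im,o,yaw,a=0.,col=(0,0,255),S=1,off=(0,0)):
    Rz=Ro.from_euler('z',yaw,degrees=True);h=.031-a
    def box(lo,hi,cl):
        P=np.array([[x,y,z] for x in(lo[0],hi[0]) for y in(lo[1],hi[1]) for z in(lo[2],hi[2])])
        Q=[tuple(np.int32(np.round((px(c,Rz.apply(p)+o)-off)*S+S/2-.5))) for p in P]
        for i in range(8):
            for b in(1,2,4):
                if not i&b: cv2.line(im,tuple(map(int,Q[i])),tuple(map(int,Q[i|b])),cl,1,cv2.LINE_AA)
    for s in(-1,1):
        xs=sorted([s*h,s*(h-.006)]);box((xs[0],-.012,.106),(xs[1],.012,.168),col)
    box((-.009,-.047,.085),(.009,.047,.091),(0,255,255)); box((-.021,-.013,.078),(.021,.013,.098),(255,0,255))
    return box
E
python3 - <<'E'
from h import *
import pickle
c,t,q=pickle.load(open('c1.pkl','rb'));o=np.array([.470,.3235,.025])
out=[]
for cc,f,(u0,v0,w,h) in((c,'pics/w1.png',(205,90,100,120)),(q,'pics/s1.png',(325,215,100,120))):
    for d in(0,1):
        im=cv2.resize(cv2.imread(f)[v0:v0+h,u0:u0+w],None,fx=4,fy=4,interpolation=2)
        if d:
            b=tongs(cc,im,o,17.5,S=4,off=(u0,v0));b((-.05,-.06,-.025),(.05,.06,-.017),(0,255,0))
        out.append(im)
im=np.vstack([np.hstack([out[0],out[1]]),np.hstack([out[2],out[3]])]);print(im.shape)
cv2.imwrite('pics/ov1.png',cv2.resize(np.hstack([out[1],out[3]]),(800,480)))
E
```

```text
(960, 800, 3)
```

View pics/ov1.png

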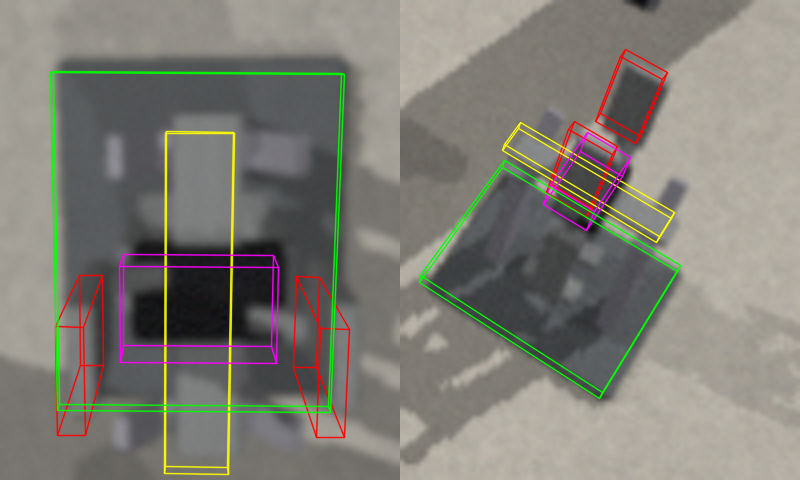

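```bash
python3 -c "
from h import *
go([.4707,.328,.145],17.5)"
```

```text
turn [0.   0.34 0.01] shift [ -6.9 165.4   5.1]
```

```bash
python3 -m jog '[[0,0.3,0,-7,30,5,1],[0,0.3,0,-7,60,5,1],[0,0.3,0,-7,85,5,1],[0,0.3,0,-7,105,5,1],[0,0.3,0,-7,125,5,1],[0,0.3,0,-7,140,5,1],[0,0.3,0,-7,155,5,1],[0,0.3,0,-7,165,5,1],[0,0.3,0,-7,165,5,1],[0,0.3,0,-7,165,5,1]]'; python3 - <<'E'
from h import *
go([.4707,.328,.145],17.5)
q=snap('scene','pics/s2.png');o=np.array([.4707,.328,.025])
u0,v0,w,h=325,195,100,120
r=cv2.resize(cv2.imread('pics/s2.png')[v0:v0+h,u0:u0+w],None,fx=4,fy=4,interpolation=2);im=r.copy();tongs(q,im,o,17.5,S=4,off=(u0,v0))
cv2.imwrite('pics/ov2.png',np.hstack([r,im]))
E
```

```text
time: 3.08
eef_pos: [0.4708, 0.3288, 0.1456]
tool_rot: [-1.571, 0.0, -1.264]
force: [0.0, -0.5, 0.6]
finger_gap: 0.085
turn [-0.    0.09 -0.  ] shift [ 0.7  0.6 -0.4]
```

View pics/ov2.png

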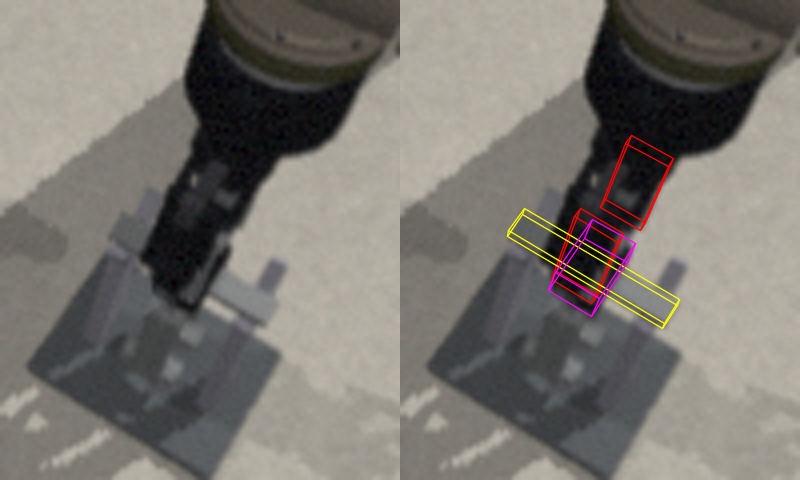

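```bash
python3 -m jog '[[0,0,0,0,0,0,0.5],[0,0,0,0,0,0,0.3],[0,0,0,0,0,0,0.1],[0,0,0,0,0,0,0],[0,0,0,0,0,0,-0.1],[0,0,0,0,0,0,-0.25],[0,0,0,0,0,0,-0.25],[0,0,0,0,0,0,-0.25],[0,0,0,0,0,0,-0.25]]' 60; python3 -c "
from h import *
go([.4707,.328,.145],17.5)"
```

```text
time: 3.88
eef_pos: [0.4712, 0.3295, 0.1485]
tool_rot: [-1.566, 0.0, -1.262]
force: [-5.3, -2.6, 19.5]
finger_gap: 0.0324
turn [-0.25  0.18 -0.01] shift [ 1.3  3.5 -0.9]
```

```bash
python3 -m jog '[[0,0,0,0,-4,0,-0.25],[0,0,0,0,-8,0,-0.25],[0,0,0,0,-16,0,-0.25],[0,0,0,0,-30,0,-0.25],[0,0,0,0,-50,0,-0.25],[0,0,0,0,-75,0,-0.25],[0,0,0,0,-100,0,-0.25],[0,0,0,0,-110,0,-0.25],[0,0,0,0,-110,0,-0.25]]'; python3 - <<'E'
from h import *
import pickle
s=arm.state();print(s['force'],s['eef_pos'],s['finger_gap'])
go([.4925,.072,.255],17.5)
c=snap('wrist','pics/w3.png');t=snap('top','pics/t3.png');q=snap('scene','pics/s3.png');pickle.dump((c,t,q),open('c3.pkl','wb'))
a=arm.state();o=a['eef_pos']-[0,0,.1235];out=[]
for cc,f,(u0,v0,w,h) in((q,'pics/s3.png',(325,160,100,140)),(t,'pics/t3.png',(30,190,130,130))):
    im=cv2.resize(cv2.imread(f)[v0:v0+h,u0:u0+w],None,fx=4,fy=4,interpolation=2)
    if f[5]=='s':tongs(cc,im,o,17.5,a=.014,S=4,off=(u0,v0))
    out.append(cv2.resize(im,(400,560)))
out[1]=cv2.resize(cv2.imread('pics/w3.png')[:,100:],(400,373));out[1]=np.vstack([out[1],np.zeros((187,400,3),np.uint8)])
cv2.imwrite('pics/ov3.png',np.hstack(out))
E
```

```text
time: 4.63
eef_pos: [0.4714, 0.3295, 0.2582]
tool_rot: [-1.566, 0.001, -1.263]
force: [0.5, 0.8, -1.9]
finger_gap: 0.0327
[ 0.52604363  0.77150893 -1.90247194] [0.47137595 0.3295383  0.2581672 ] 0.03266412000205768
turn [-0.3   0.13 -0.03] shift [251.8   2.7 -57.9]
```

View pics/ov3.png

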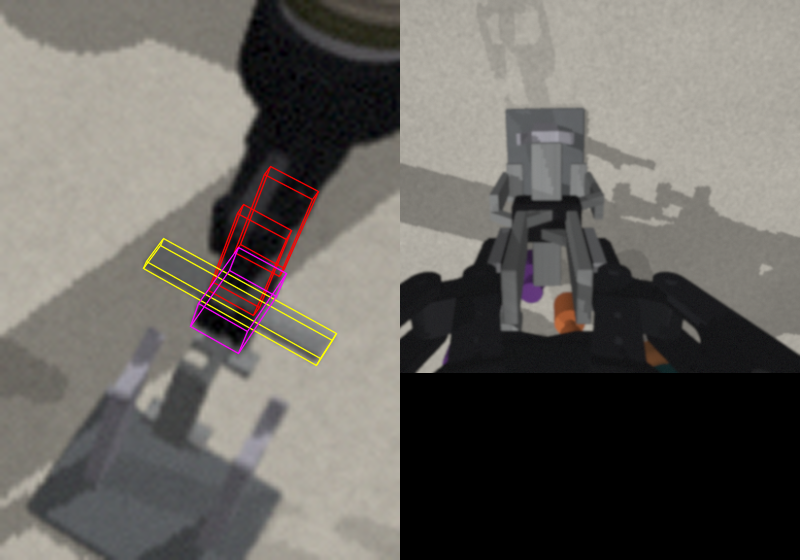

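Tongs are held and lifted clear, and the overlay fits. Next, a refinement of the weight's position from the first pictures, all in one view.

```bash
cat >> h.py <<'E'
def weight(c,im,o,S,off,col=(0,0,255)):
    a=np.linspace(0,2*np.pi,60)
    for r,z in((.022,0),(.022,.044),(.015,.062),(.015,.076)):
        P=np.array([(px(c,np.array(o)+[r*np.cos(t),r*np.sin(t),z])-off)*S+S/2-.5 for t in a])
        cv2.polylines(im,[np.int32(np.round(P*8))],True,col,1,cv2.LINE_AA,3)
E
python3 - <<'E'
from h import *
import pickle
d=pickle.load(open('c0.pkl','rb'));out=[]
for n,(u0,v0) in(('top',(209,217)),('scene',(271,190))):
    for k in(0,1):
        im=cv2.resize(cv2.imread(f'pics/{n}0.png')[v0:v0+40,u0:u0+40],None,fx=10,fy=10,interpolation=2)
        im=cv2.convertScaleAbs(im,alpha=1.6,beta=-60)
        if k: weight(d[n],im,[.4925,.0725,0],10,(u0,v0))
        out.append(cv2.resize(im,(300,300)))
cv2.imwrite('pics/ov4.png',np.vstack([np.hstack(out[:2]),np.hstack(out[2:])]))
c=px(d['top'],[.4925,.0725,.03]);print(c,px(d['top'],[.5025,.0725,.03])-c,px(d['top'],[.4925,.0825,.03])-c)
c=px(d['scene'],[.4925,.0725,.03]);print(c,px(d['scene'],[.5025,.0725,.03])-c,px(d['scene'],[.4925,.0825,.03])-c)
E
```

```text
[228.30267531 236.822107  ] [ 0.06240692 -4.34608767] [-4.34428682 -0.01205324]
[290.96821822 212.38300749] [-2.99704497  1.74465431] [2.31921378 2.47485182]
```

View pics/ov4.png

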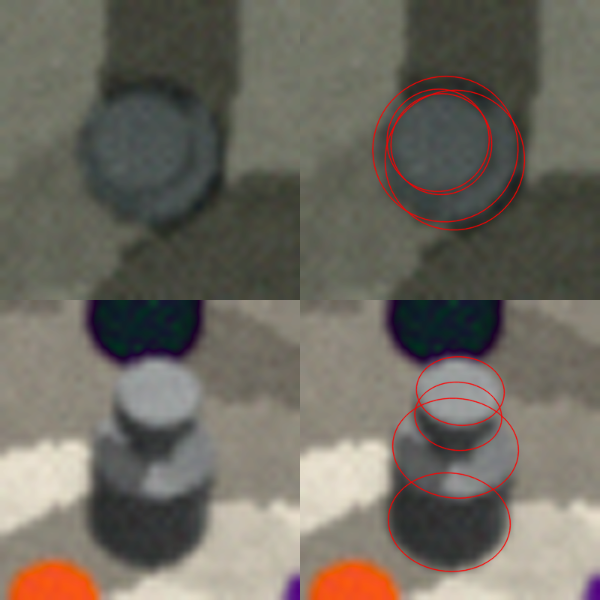

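```bash
python3 -m jog '[[-0.3,0,0,40,0,-9,-0.25],[-0.3,0,0,80,0,-18,-0.25],[-0.3,0,0,120,1,-28,-0.25],[-0.3,0,0,160,2,-37,-0.25],[-0.3,0,0,195,2,-45,-0.25],[-0.3,0,0,225,3,-52,-0.25],[-0.3,0,0,245,3,-57,-0.25],[-0.3,0,0,252,3,-58,-0.25],[-0.3,0,0,252,3,-58,-0.25],[-0.3,0,0,252,3,-58,-0.25]]'; python3 - <<'E'
from h import *
import pickle
go([.4925,.072,.255],17.5)
q=snap('scene','pics/s5.png');w=snap('wrist','pics/w5.png');t=snap('top','pics/t5.png')
pickle.dump((q,w,t),open('c5.pkl','wb'))
s=arm.state();o=s['eef_pos']-[0,0,.1235]
def ov(cc,f,u0,v0,W,H,S):
    im=cv2.resize(cv2.imread(f)[v0:v0+H,u0:u0+W],None,fx=S,fy=S,interpolation=2)
    weight(cc,im,[.4925,.072,0],S,(u0,v0),(0,255,0));b=tongs(cc,im,o,17.5,a=.014,S=S,off=(u0,v0))
    for g in(-1,1):
        xs=sorted((g*.021,g*.033));b((xs[0],-.017,0),(xs[1],.017,.006),(0,128,255))
    return im
print(px(w,[.4925,.072,.07]),px(q,[.4925,.072,.07]))
a=ov(q,'pics/s5.png',240,130,100,120,4);b=ov(w,'pics/w5.png',180,150,160,192,2.5)
cv2.imwrite('pics/ov5.png',np.hstack([a,b]))
E
```

```text
time: 5.62
eef_pos: [0.4915, 0.072, 0.2516]
tool_rot: [-1.577, 0.001, -1.263]
force: [0.1, 0.6, -1.8]
finger_gap: 0.0323
turn [ 0.37  0.11 -0.06] shift [ 0.3 -3.4  1. ]
[253.03683508 172.23007233] [291.63941519 202.92464481]
```

View pics/ov5.png

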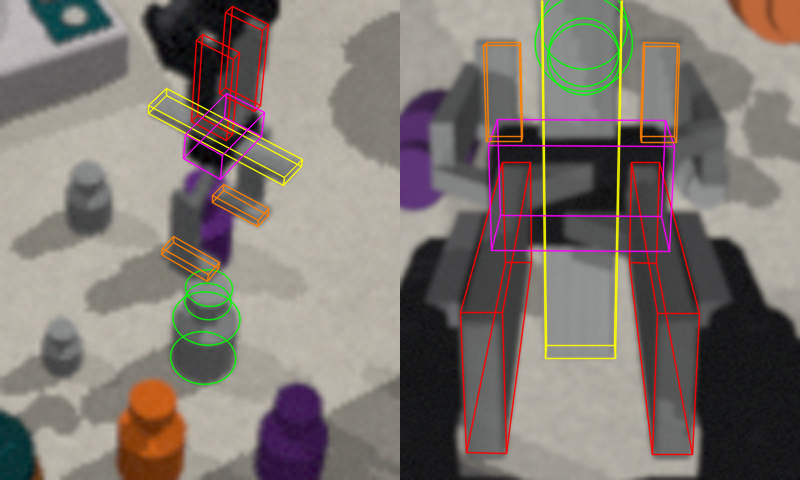

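Toes straddle the knob symmetrically in the wrist view, and the scene overlay of the weight fits. I'm lowering now.

```bash
python3 -m jog '[[0.37,0,0,0,10,1,-0.25],[0.37,0,0,0,25,1,-0.25],[0.37,0,0,0,38,1,-0.25],[0.37,0,0,0,48,1,-0.25],[0.37,0,0,0,57,1,-0.25],[0.37,0,0,0,65,1,-0.25],[0.37,0,0,0,72,1,-0.25],[0.37,0,0,0,78,1,-0.25],[0.37,0,0,0,78,1,-0.25],[0.37,0,0,0,78,1,-0.25]]'; python3 - <<'E'
from h import *
go([.4925,.072,.1735],17.5)
print(arm.state()['force'])
q=snap('scene','pics/s6.png');w=snap('wrist','pics/w6.png')
E
```

```text
time: 6.6
eef_pos: [0.4923, 0.0717, 0.1742]
tool_rot: [-1.57, 0.0, -1.263]
force: [-0.3, -0.5, -1.2]
finger_gap: 0.0324
turn [-0.07  0.13 -0.  ] shift [-0.2  0.7  0.3]
[-0.31265416 -0.52855004 -1.23867711]
```

```bash
python3 -m jog '[[0,0,0,0,2,0,-0.15],[0,0,0,0,2,0,0],[0,0,0,0,2,0,0.1],[0,0,0,0,2,0,0.2],[0,0,0,0,2,0,0.27],[0,0,0,0,2,0,0.27],[0,0,0,0,2,0,0.27],[0,0,0,0,2,0,0.27]]'; python3 - <<'E'
from h import *
s=arm.state();print(s['force'],s['finger_gap'])
q=snap('scene','pics/s7.png');w=snap('wrist','pics/w7.png')
a=cv2.resize(cv2.imread('pics/s7.png')[130:250,240:340],None,fx=4,fy=4,interpolation=2);b=cv2.resize(cv2.imread('pics/w7.png')[150:342,180:340],None,fx=2.5,fy=2.5,interpolation=2)
cv2.imwrite('pics/ov7.png',np.hstack([a,b]))
E
```

```text
time: 7.37
eef_pos: [0.4923, 0.0716, 0.1722]
tool_rot: [-1.57, -0.0, -1.263]
force: [0.9, -0.1, -1.4]
finger_gap: 0.0543
[ 0.93632976 -0.12131382 -1.42024432] 0.05432787740301183
```

View pics/ov7.png

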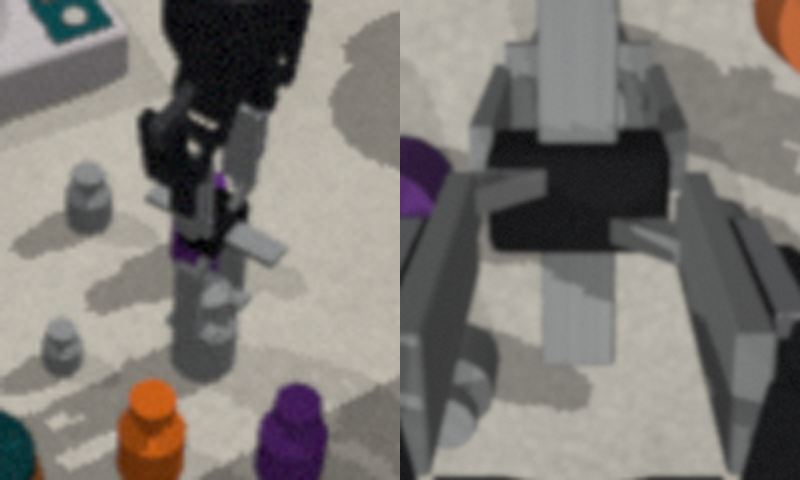

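Jaws are closed round the neck (scene crop (215,300)) with no side force. Lifting gently.

```bash
python3 -m jog '[[0,0,0,0,-4,0,0.27],[0,0,0,0,-8,0,0.27],[0,0,0,0,-12,0,0.27],[0,0,0,0,-18,0,0.27],[0,0,0,0,-26,0,0.27],[0,0,0,0,-34,0,0.27],[0,0,0,0,-40,0,0.27],[0,0,0,0,-40,0,0.27],[0,0,0,0,-40,0,0.27],[0,0,0,0,-40,0,0.27]]'; python3 -c "
from h import *
s=arm.state();print(s['force'],s['finger_gap'],s['wrist_torque'])
c=snap('scene','pics/s8.png')"
```

```text
time: 8.3
eef_pos: [0.492, 0.0717, 0.2119]
tool_rot: [-1.57, 0.0, -1.263]
force: [-0.1, -0.7, -6.1]
finger_gap: 0.0543
[-0.05240128 -0.69035281 -6.13314647] 0.0542994569585913 [-0.03964421  0.00662608  0.00889825]
```

```bash
python3 -m jog '[[0,0,0,0,-10,0,0.27],[0,0,0,0,-25,0,0.27],[0,0,0,0,-40,0,0.27],[0,0,0,8,-55,-2,0.27],[0,0,0,20,-68,-6,0.27],[0,0,0,38,-76,-11,0.27],[0,0,0,60,-80,-17,0.27],[0,0,0,85,-80,-24,0.27],[0,0,0,110,-80,-32,0.27],[0,0,0,135,-80,-39,0.27]]'; python3 -m jog '[[0,0,0,25,0,-7,0.27],[0,0,0,50,0,-14,0.27],[0,0,0,75,0,-22,0.27],[0,0,0,100,0,-29,0.27],[0,0,0,125,0,-36,0.27],[0,0,0,150,0,-43,0.27],[0,0,0,175,0,-50,0.27],[0,0,0,193,0,-56,0.27],[0,0,0,206,0,-60,0.27],[0,0,0,214,0,-62,0.27]]'; python3 -m jog '[[0,0,0,3,0,-1,0.27],[0,0,0,5,0,-1,0.27],[0,0,0,5,0,-1,0.27],[0,0,0,5,0,-1,0.27],[0,0,0,5,0,-1,0.27],[0,0,0,5,0,-1,0.27]]'; python3 - <<'E'
from h import *
import pickle
s=arm.state();print(s['force'],s['finger_gap'],s['wrist_torque'])
go([.501,-.2958,.29],17.5)
q=snap('scene','pics/s9.png');t=snap('top','pics/t9.png');w=snap('wrist','pics/w9.png')
pickle.dump((q,t,w),open('c9.pkl','wb'));o=s['eef_pos'];
u0,v0,W,H=150,50,120,120
a=cv2.resize(cv2.imread('pics/s9.png')[v0:v0+H,u0:u0+W],None,fx=4,fy=4,interpolation=2)
weight(q,a,[o[0],o[1],.110],4,(u0,v0),(0,255,0))
P=np.array([(px(q,[.501+.07*np.cos(k),-.2958+.07*np.sin(k),.062])-(u0,v0))*4+1.5 for k in np.linspace(0,6.283,80)]);cv2.polylines(a,[np.int32(P)],True,(0,0,255),1)
b=cv2.imread('pics/t9.png')[150:310,320:460]
cv2.imwrite('pics/ov9.png',np.hstack([a,cv2.resize(b,(320,480))]))
E
```

```text
time: 9.18
eef_pos: [0.4955, -0.07, 0.2918]
tool_rot: [-1.57, 0.001, -1.263]
force: [-0.0, 0.2, -5.8]
finger_gap: 0.0543
time: 10.02
eef_pos: [0.5013, -0.293, 0.2913]
tool_rot: [-1.57, 0.001, -1.264]
force: [0.0, -1.4, -7.4]
finger_gap: 0.054
time: 10.52
eef_pos: [0.5022, -0.296, 0.2923]
tool_rot: [-1.569, -0.0, -1.262]
force: [-0.5, 0.1, -6.5]
finger_gap: 0.0542
[-0.54658701  0.0967368  -6.51164488] 0.05416475187091738 [ 0.00227124 -0.00722219  0.0397788 ]
turn [-0.08  0.17  0.01] shift [-0.6  2.3 -1.1]
```

View pics/ov9.png

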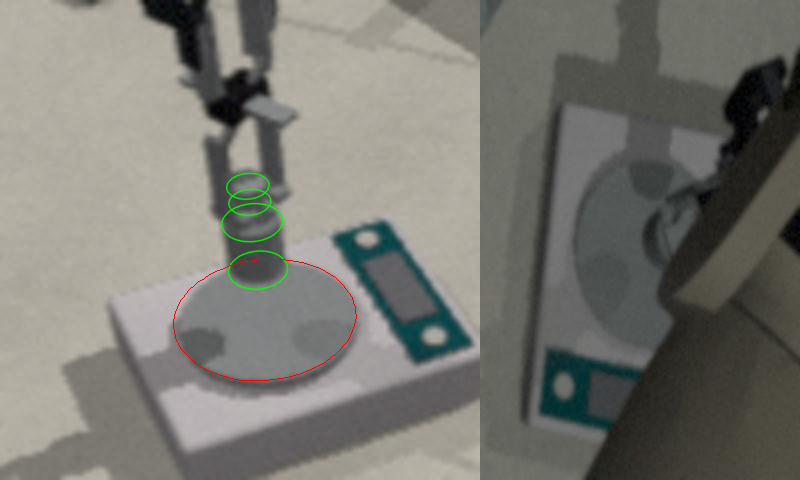

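Pan outline fits and the weight hangs upright above its middle. I'm lowering most of the way, then in small steps on force.

```bash
python3 -m jog '[[0,0,0,0,10,-1,0.27],[0,0,0,0,20,-1,0.27],[0,0,0,0,29,-1,0.27],[0,0,0,0,36,-1,0.27],[0,0,0,0,41,-1,0.27],[0,0,0,0,44,-1,0.27],[0,0,0,0,45,-1,0.27],[0,0,0,0,46,-1,0.27],[0,0,0,0,46,-1,0.27]]'; for i in 1; do python3 -m jog '[[0,0,0,0,0.7,0,0.27],[0,0,0,0,1.3,0,0.27],[0,0,0,0,2,0,0.27],[0,0,0,0,2.7,0,0.27],[0,0,0,0,3.3,0,0.27],[0,0,0,0,4,0,0.27],[0,0,0,0,4,0,0.27]]'; done
```

```text
time: 11.42
eef_pos: [0.5013, -0.297, 0.2463]
tool_rot: [-1.569, -0.0, -1.263]
force: [0.8, 0.3, -6.7]
finger_gap: 0.0543
time: 12.0
eef_pos: [0.5012, -0.2969, 0.2419]
tool_rot: [-1.57, 0.0, -1.263]
force: [-0.3, -0.9, -6.0]
finger_gap: 0.0542
```

```bash
python3 -m jog '[[0,0,0,0,0.6,0,0.27],[0,0,0,0,1.2,0,0.27],[0,0,0,0,1.8,0,0.27],[0,0,0,0,2.4,0,0.27],[0,0,0,0,3,0,0.27],[0,0,0,0,3,0,0.27]]';python3 -m jog '[[0,0,0,0,0.6,0,0.27],[0,0,0,0,1.2,0,0.27],[0,0,0,0,1.8,0,0.27],[0,0,0,0,2.4,0,0.27],[0,0,0,0,3,0,0.27],[0,0,0,0,3,0,0.27]]'
```

```text
time: 12.5
eef_pos: [0.5012, -0.2969, 0.2389]
tool_rot: [-1.57, 0.0, -1.263]
force: [0.8, -0.1, -5.7]
finger_gap: 0.0542
time: 13.0
eef_pos: [0.5013, -0.297, 0.2362]
tool_rot: [-1.569, -0.0, -1.263]
force: [-0.4, 0.7, -1.1]
finger_gap: 0.0544
```

Weight now rests on the pan (force dropped to −1.1 N). Squeezing to release.

```bash
python3 -m jog '[[0,0,0,0,1,0,0.27],[0,0,0,0,1.5,0,0.15],[0,0,0,0,1.5,0,0.05],[0,0,0,0,1.5,0,-0.05],[0,0,0,0,1.5,0,-0.15],[0,0,0,0,1.5,0,-0.25],[0,0,0,0,1.5,0,-0.25],[0,0,0,0,1.5,0,-0.25],[0,0,0,0,1.5,0,-0.25],[0,0,0,0,1.5,0,-0.25]]' 60; python3 - <<'E'
from h import *
import pickle
s=arm.state();print(s['force'],s['finger_gap'],s['wrist_torque'])
q=snap('scene','pics/s10.png');w=snap('wrist','pics/w10.png')
o=s['eef_pos'];u0,v0,W,H=150,50,120,120
a=cv2.resize(cv2.imread('pics/s10.png')[v0:v0+H,u0:u0+W],None,fx=4,fy=4,interpolation=2)
weight(q,a,[.501,-.296,.062],4,(u0,v0),(0,255,0))
b=tongs(q,a,o-[0,0,.1235],17.5,a=.014,S=4,off=(u0,v0))
b2=cv2.resize(cv2.imread('pics/w10.png')[150:342,180:340],None,fx=2,fy=2.5,interpolation=2)
cv2.imwrite('pics/ov10.png',np.hstack([a,b2]))
E
```

```text
time: 13.83
eef_pos: [0.5012, -0.297, 0.2346]
tool_rot: [-1.57, -0.0, -1.263]
force: [-0.2, -0.2, -2.0]
finger_gap: 0.0328
[-0.22873771 -0.15026526 -2.03519644] 0.032796785114338915 [-0.02461284 -0.02170032  0.04132803]
```

View pics/ov10.png

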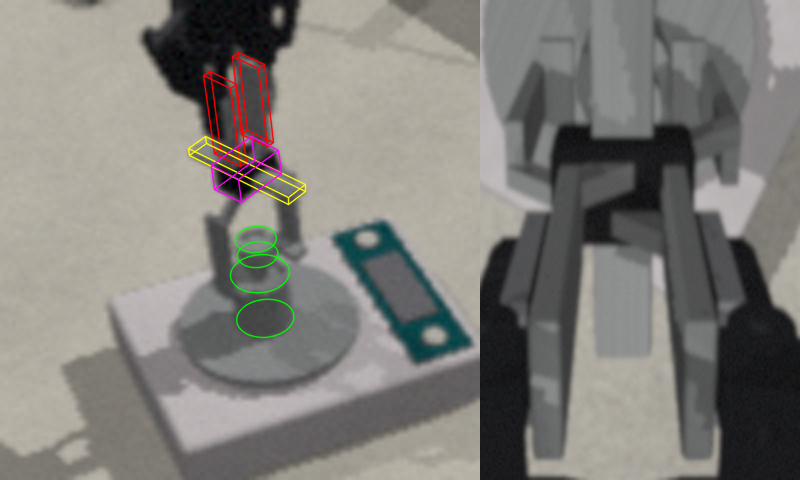

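The weight stands on the pan with the jaws open and the toes clear. That was picture 12, so the rest goes on numbers. I'll hold briefly, lift away, and go back along the known route to the rest.

```bash
python3 -m jog '[[0,0,0,0,0,0,-0.25],[0,0,0,0,0,0,-0.25],[0,0,0,0,-5,0,-0.25],[0,0,0,0,-12,0,-0.25],[0,0,0,0,-20,0,-0.25],[0,0,0,0,-30,0,-0.25],[0,0,0,0,-42,0,-0.25],[0,0,0,0,-55,0,-0.25],[0,0,0,0,-65,0,-0.25],[0,0,0,0,-65,0,-0.25]]'; python3 -c "
from h import *
s=arm.state();print(s['force'])
go([.4713,.3295,.30],17.6)"
```

```text
time: 14.77
eef_pos: [0.5016, -0.2974, 0.3026]
tool_rot: [-1.567, -0.004, -1.263]
force: [-0.3, -0.7, -2.4]
finger_gap: 0.0325
[-0.29955689 -0.68145792 -2.37078574]
turn [-0.22  0.03  0.26] shift [-6.066e+02  5.000e-01  1.610e+02]
```

```bash
python3 -m jog '[[0,0,0,-20,0,5,-0.25],[0,0,0,-55,0,15,-0.25],[0,0,0,-90,0,24,-0.25],[0,0,0,-125,0,33,-0.25],[0,0,0,-160,0,42,-0.25],[0,0,0,-195,0,52,-0.25],[0,0,0,-230,0,61,-0.25],[0,0,0,-265,0,70,-0.25],[0,0,0,-300,0,80,-0.25],[0,0,0,-335,0,89,-0.25]]'; python3 -m jog '[[0,0,0,-35,0,9,-0.25],[0,0,0,-70,0,19,-0.25],[0,0,0,-105,0,28,-0.25],[0,0,0,-140,0,37,-0.25],[0,0,0,-175,0,46,-0.25],[0,0,0,-205,0,55,-0.25],[0,0,0,-230,0,61,-0.25],[0,0,0,-250,0,66,-0.25],[0,0,0,-262,0,70,-0.25],[0,0,0,-268,0,71,-0.25]]'; python3 -m jog '[[0,0,0,-3,0,1,-0.25],[0,0,0,-3,0,1,-0.25],[0,0,0,-3,0,1,-0.25]]'; python3 -c "
from h import *
s=arm.state();print(s['force'])
go([.4713,.3295,.20],17.6)"
```

```text
time: 15.6
eef_pos: [0.484, 0.051, 0.2998]
tool_rot: [-1.569, -0.0, -1.263]
force: [-0.1, 0.1, -1.2]
finger_gap: 0.0323
time: 16.43
eef_pos: [0.4709, 0.3274, 0.2994]
tool_rot: [-1.57, 0.0, -1.262]
force: [-0.0, 0.0, -1.6]
finger_gap: 0.0325
time: 16.68
eef_pos: [0.4713, 0.3285, 0.2999]
tool_rot: [-1.57, -0.0, -1.264]
force: [0.6, -0.0, -1.2]
finger_gap: 0.0324
[ 0.582423   -0.02761452 -1.15356028]
turn [-0.07 -0.03  0.02] shift [-1.  99.9  0.2]
```

```bash
python3 -m jog '[[0,0,0,-1,20,0,-0.25],[0,0,0,-1,50,0,-0.25],[0,0,0,-1,80,0,-0.25],[0,0,0,-1,105,0,-0.25],[0,0,0,-1,120,0,-0.25],[0,0,0,-1,130,0,-0.25],[0,0,0,-1,137,0,-0.25],[0,0,0,-1,142,0,-0.25],[0,0,0,-1,145,0,-0.25],[0,0,0,-1,145,0,-0.25]]'; python3 -m jog '[[0,0,0,0,1,0,-0.25],[0,0,0,0,2,0,-0.25],[0,0,0,0,3,0,-0.25],[0,0,0,0,4,0,-0.25],[0,0,0,0,5,0,-0.25],[0,0,0,0,5,0,-0.25]]'; python3 -c "
from h import *
go([.4713,.3295,.1485],17.6)"
```

```text
time: 17.52
eef_pos: [0.4711, 0.3302, 0.155]
tool_rot: [-1.569, 0.0, -1.263]
force: [-0.2, -0.2, -1.9]
finger_gap: 0.0323
time: 18.02
eef_pos: [0.4709, 0.3303, 0.1496]
tool_rot: [-1.57, -0.0, -1.263]
force: [0.5, -0.5, -1.4]
finger_gap: 0.0325
turn [-0.05  0.03  0.  ] shift [0.9 1.1 0.2]
```

```bash
python3 -m jog '[[0,0,0,0,0.5,0,-0.25],[0,0,0,0,1,0,-0.25],[0,0,0,0,1.5,0,-0.25],[0,0,0,0,1.5,0,-0.25]]'; python3 -m jog '[[0,0,0,0,0.5,0,-0.25],[0,0,0,0,1,0,-0.25],[0,0,0,0,1.5,0,-0.25],[0,0,0,0,1.5,0,-0.25]]'
```

```text
time: 18.35
eef_pos: [0.471, 0.3305, 0.1492]
tool_rot: [-1.568, 0.0, -1.263]
force: [-1.4, 0.2, 5.9]
finger_gap: 0.0324
time: 18.68
eef_pos: [0.4711, 0.331, 0.1486]
tool_rot: [-1.567, 0.001, -1.263]
force: [-3.3, 1.7, 10.7]
finger_gap: 0.0326
```

Seated at the same height as when first taken (z about 0.149, force rising). Opening now, following the pads' backward swing.

```bash
python3 -m jog '[[0,0,0,0,0,0,-0.15],[0,0,0,0,0.5,0,0],[0,0,0,0,1.5,0,0.12],[0,0,0,0,2.5,0,0.25],[0,0,0,0,3,0,0.35],[0,0,0,0,3,0,0.42],[0,0,0,0,3,0,0.42]]'; python3 -m jog '[[0,0,0,0,0,0,0.5],[0,0,0,0,0,0,0.7],[0,0,0,0,0,0,1],[0,0,0,0,0,0,1],[0,0,0,0,0,0,1],[0,0,0,0,0,0,1]]'; python3 - <<'E'
from h import *
go([.4713,.3295,.1455],17.6)
q=snap('scene','pics/s11.png');print(arm.state()['force'])
E
```

```text
time: 19.27
eef_pos: [0.4711, 0.3303, 0.1438]
tool_rot: [-1.569, 0.0, -1.263]
force: [-1.1, 1.2, 2.8]
finger_gap: 0.0607
time: 19.77
eef_pos: [0.4709, 0.3303, 0.1437]
tool_rot: [-1.57, -0.0, -1.263]
force: [-0.6, 0.7, -0.7]
finger_gap: 0.0853
turn [-0.06  0.03  0.  ] shift [ 0.9 -1.8  0.1]
[ 0.03916098 -0.79934909 -0.66091525]
```

```bash
python3 -m jog '[[0,0,0,0,-5,0,1],[0,0,0,0,-15,0,1],[0,0,0,0,-30,0,1],[0,0,0,0,-50,0,1],[0,0,0,0,-75,0,1],[0,0,0,0,-105,0,1],[0,0,0,0,-135,0,1],[0,0,0,7,-155,-5,1],[0,0,0,7,-166,-5,1],[0,0,0,7,-166,-5,1]]'; python3 -m jog '[[0,0,0,0,0,0,1],[0,0,0,0,0,0,1],[0,0,0,0,0,0,1]]'; python3 - <<'E'
from h import *
import pickle
go([.4678,.3206,.3097],18)
w=snap('wrist','pics/w12.png');q=snap('scene','pics/s12.png');t=snap('top','pics/t12.png')
R=Ro.from_matrix
def shift(f,g,u0,v0,W,H,m=6):
    A=cv2.imread(f,0);B=cv2.imread(g,0);r=cv2.matchTemplate(B[v0-m:v0+H+m,u0-m:u0+W+m],A[v0:v0+H,u0:u0+W],cv2.TM_CCOEFF_NORMED);_,s,_,p=cv2.minMaxLoc(r);return round(s,3),(p[0]-m,p[1]-m)
print('wrist tongs',shift('pics/w1.png','pics/w12.png',222,118,70,85))
print('wrist base only corner',shift('pics/w1.png','pics/w12.png',215,98,20,20))
print('scene tongs',shift('pics/s1.png','pics/s12.png',365,228,55,45))
for n,u,v in(('med',262,180),('small',256,216),('jar',236,256),('beaker',187,196)):
    print(n,shift('pics/scene0.png','pics/s12.png',u-14,v-14,28,28))
# synthetic check of large weight on pan: diff top0->t12, s0->s12
for f,g,c in(('pics/top0.png','pics/t12.png',t),('pics/scene0.png','pics/s12.png',q)):
    D=cv2.absdiff(cv2.imread(f),cv2.imread(g)).max(2);p=px(c,[.501,-.296,.1]);u,v=np.int32(p)
    m=(D[v-30:v+30,u-30:u+30]>25).astype(np.uint8);n,l,st,ce=cv2.connectedComponentsWithStats(m)
    for i in range(1,n):
        if st[i,4]>25: print(f,'pred',np.round(p,1),'blob',st[i]+[u-30,v-30,0,0,0],ce[i]+[u-30,v-30])
    for z in(.062,.106,.138): print(z,np.round(px(c,[.501,-.296,z]),1))
E
```

```text
time: 20.65
eef_pos: [0.4685, 0.3222, 0.3136]
tool_rot: [-1.563, 0.001, -1.263]
force: [-0.7, 0.2, -0.3]
finger_gap: 0.0852
time: 20.9
eef_pos: [0.4678, 0.3221, 0.3087]
tool_rot: [-1.572, -0.0, -1.263]
force: [-0.6, 0.1, 0.6]
finger_gap: 0.0852
turn [ 0.05 -0.37  0.01] shift [ 1.4 -1.  -0.5]
wrist tongs (0.988, (0, 1))
wrist base only corner (0.991, (0, 1))
scene tongs (0.988, (0, 0))
med (0.873, (0, -1))
small (0.668, (0, 0))
jar (0.925, (0, 0))
beaker (0.686, (0, 0))
pics/top0.png pred [398.7 231.1] blob [384 205  19  37 267] [391.71910112 221.87640449]
0.062 [393.5 232.6]
0.106 [399.6 230.8]
0.138 [404.4 229.4]
pics/scene0.png pred [214.7 119.4] blob [184 107  19  13 120] [191.15       112.88333333]
pics/scene0.png pred [214.7 119.4] blob [196 107  27  33 420] [211.16904762 125.66904762]
pics/scene0.png pred [214.7 119.4] blob [186 139   9   8  45] [189.73333333 142.46666667]
0.062 [215.8 129. ]
0.106 [214.5 117.9]
0.138 [213.5 109.3]
```

```bash
python3 - <<'E'
from h import *
A=cv2.imread('pics/s10.png',0);B=cv2.imread('pics/s12.png',0)
for u,v,w,h in((206,116,18,20),(208,104,12,12)):
    r=cv2.matchTemplate(B[v-6:v+h+6,u-6:u+w+6],A[v:v+h,u:u+w],cv2.TM_CCOEFF_NORMED);_,s,_,p=cv2.minMaxLoc(r);print(s,p[0]-6,p[1]-6)
# compare weight's appearance with its start view: dark side edges, column profile at rows through knob/body
for v in(108,113,119,124,129): print(v,B[v,198:234])
E
```

```text
0.7395764589309692 1 0
0.8513140678405762 0 0
108 [175 174 172 177 172 175 172 177 178 178 175 160 151 141 137 138 136 137
 142 153 161 171 174 174 173 173 174 173 172 171 170 171 162 167 166 132]
113 [179 176 175 176 175 176 179 176 176 173 154 106  85  91 102 105 106  95
  85  85 100 159 179 182 182 181 179 181 181 178 176 176 176 178 179 173]
119 [184 186 186 178 161 142 134 132 128 113  96  95  92  93  85  76  70  77
  94 111 117 117 116 113 127 130 130 132 128 129 129 131 130 131 137 147]
124 [140 133 129 130 128 131 132 128 129 127  92  70  68  70  70  75  73  74
  74  74  72  76  83  85 102 123 130 131 133 129 131 132 128 129 129 128]
129 [131 135 128 125 123 117 103  98  97  89  78  67  66  69  68  68  70  72
  70  71  73  72  81  82  88 110 115 117 115 119 117 116 118 127 127 128]
```

```bash
python3 -c "
from h import *
s=arm.state();print(s['force'],s['joint_vel'].round(3));print(arm.finish_job())"
```

```text
[ 0.52464422 -0.0264455   0.57709422] [ 0.    -0.002 -0.005  0.001  0.003 -0.   ]
the job is handed in; nothing more can be done
None
```

The largest weight is standing on the middle of the balance pan and the tongs are back on their rest. I handed the job in at about 21 s of the 64 s; no verdict is reported.

**What I did:** I squeezed the tongs off the rest, lowered the open jaws round the steel weight's neck and slackened them to about 54 mm under the knob. Lifting gave about 6 N on the wrist, so the weight was hanging. I set it down gently in small steps, squeezed the jaws open, lifted clear and hung the tongs back.

**What the last checks showed:**
- **Weight:** the knob and body edges in the scene picture are within about 1 mm of where an upright weight at the pan's centre should appear.
- **Tongs:** they match their starting picture (0.988 in the scene view, no shift). The wrist view moved by 1 pixel, but so did the fixed base.
- **Robot:** clear of everything, with under 1 N on the wrist and almost no motion.

**Less certain checks:**
- **Other objects:** the jar showed no shift (0.93) and the medium weight 1 pixel (0.87). The small weight and beaker matched at zero shift but weakly (0.67 and 0.69), probably because the arm's shadow changed.
- **Weight after letting go:** comparing before and after lifting the tongs away was only a fair match (0.74 to 0.85, at most 1 pixel).
- **No final look:** I had used all 12 pictures, so these last checks were numerical only.

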